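Seat the green bottle's stopper with a fingertip press

TASK

The stoppers of the three swing-top bottles stand a little proud. With the fingertips, gently press the green bottle's stopper straight down until it is fully home, without lifting, shifting or tipping the bottle, then withdraw the hand about 10 cm from it. Do not touch the amber and white bottles, whose stoppers must stay proud, nor the glasses, corkscrew, trivet and spoon.

Things in the scene. Friction and masses are not known exactly. Their poses are not given: they have to be found in the camera images.
- green_bottle: loose, standing green glass swing-top bottle, 68 mm diameter body, mouth 185 mm above its underside, up to 0.9 kg; a wire loop hangs on one side of its neck. Origin: centre of the underside, z up
- green_stopper_top (a point): centre of the flat top (24 mm across) of the white ceramic stopper, 30 mm diameter and 20 mm tall, in the mouth of the green glass bottle; 205 mm above the bottle's underside when the stopper is fully home, 7 to 11 mm more at the start
- green_stopper (a joint): height in m by which the green glass bottle's stopper stands proud: 0 is fully home against a hard stop, 0.012 the most. It slides straight up and down, needs about 4 N to move and stays where it is left
- amber_bottle: loose, standing amber-brown glass swing-top bottle, 68 mm diameter body, mouth 185 mm above its underside, up to 0.9 kg; a wire loop hangs on one side of its neck. Origin: centre of the underside, z up
- amber_stopper_top (a point): centre of the flat top (24 mm across) of the white ceramic stopper, 30 mm diameter and 20 mm tall, in the mouth of the amber-brown glass bottle; 205 mm above the bottle's underside when the stopper is fully home, 7 to 11 mm more at the start
- amber_stopper (a joint): height in m by which the amber-brown glass bottle's stopper stands proud: 0 is fully home against a hard stop, 0.012 the most. It slides straight up and down, needs about 4 N to move and stays where it is left
- white_bottle: loose, standing opaque white stoneware swing-top bottle, 68 mm diameter body, mouth 185 mm above its underside, up to 0.9 kg; a wire loop hangs on one side of its neck. Origin: centre of the underside, z up
- white_stopper_top (a point): centre of the flat top (24 mm across) of the white ceramic stopper, 30 mm diameter and 20 mm tall, in the mouth of the opaque white stoneware bottle; 205 mm above the bottle's underside when the stopper is fully home, 7 to 11 mm more at the start
- white_stopper (a joint): height in m by which the opaque white stoneware bottle's stopper stands proud: 0 is fully home against a hard stop, 0.012 the most. It slides straight up and down, needs about 4 N to move and stays where it is left
- glass_a: loose clear plastic stemmed wine glass, 165 mm tall, 76 mm widest, 70 g, easily toppled. Origin: centre of the foot's underside, z up
- glass_b: loose clear plastic stemmed wine glass, 165 mm tall, 76 mm widest, 70 g, easily toppled. Origin: centre of the foot's underside, z up
- trivet: loose round cork trivet, 170 mm diameter, 10 mm thick. Origin: centre of the underside
- corkscrew: loose steel wing corkscrew lying flat, 155 mm long, 110 mm across its raised levers, 28 mm thick; x points to its dark wooden handle. Origin: on the table under its middle
- spoon: loose steel bar spoon lying flat, 280 mm long, up to 26 mm wide, 12 mm high; x points to the bowl. Origin: on the table under its middle

How it is judged (in metres and radians):
On the way:
1. the fingers press the green bottle's stopper fully home (proud by less than 2 mm, contact over 0.5 N) (value of joint green_stopper below 0.002 m and contact force between the fingers and green_bottle above 0.5 N), for 0.05 s.
At the end, for the whole second after the job is handed in: Green stopper proud by under 2 mm, its bottle upright, at rest, within 20 mm of its start; the hand (grasp point) over 90 mm from the stopper; amber and white stoppers still over 5 mm proud; all else within 10 mm of its start, bottles and glasses upright (value of joint green_stopper below 0.002 m and angle between each of green_bottle, amber_bottle, white_bottle's own z axis and vertical below 0.05 rad and distance of green_bottle from where it was at the start of the episode below 0.02 m and linear speed of green_bottle below 0.02 m/s and distance between the grasp point and green_stopper_top above 0.09 m and value of joint each of amber_stopper, white_stopper above 0.005 m and distance of each of amber_bottle, white_bottle, glass_a, glass_b, trivet, corkscrew, spoon from where it was at the start of the episode below 0.01 m and angle between each of glass_a, glass_b's own z axis and vertical below 0.1 rad); the robot touches nothing.
It fails at once if the green bottle is lifted, shifted by more than 20 mm or tipped by more than 0.15 rad (distance of green_bottle from where it was at the start of the episode above 0.02 m or angle between green_bottle's own z axis and vertical above 0.15 rad).
It fails at once if the green bottle or its stopper is pressed with more than 40 N (contact force between any of the fingers, the arm and green_bottle above 40 N).
It fails at once if the amber bottle or its stopper is touched or moved (over 1 N, or 10 mm), or its stopper pushed in (contact force between any of the fingers, the arm and amber_bottle above 1 N or distance of amber_bottle from where it was at the start of the episode above 0.01 m or value of joint amber_stopper below 0.005 m).
It fails at once if the white bottle or its stopper is touched or moved (over 1 N, or 10 mm), or its stopper pushed in (contact force between any of the fingers, the arm and white_bottle above 1 N or distance of white_bottle from where it was at the start of the episode above 0.01 m or value of joint white_stopper below 0.005 m).
It fails at once if a glass, the trivet, the corkscrew or the spoon is touched or moved (over 1 N, or 10 mm) (contact force between any of the fingers, the arm and glass_a above 1 N or distance of any of glass_a, glass_b, trivet, corkscrew, spoon from where it was at the start of the episode above 0.01 m or contact force between any of the fingers, the arm and glass_b above 1 N or contact force between any of the fingers, the arm and trivet above 1 N or contact force between any of the fingers, the arm and corkscrew above 1 N or contact force between any of the fingers, the arm and spoon above 1 N).
It also fails if it takes over 32 s, if anything falls off the work surface, if the arm or the gripper's body presses on something with over 40 N, if the wrist force passes 120 N, or if a joint passes its speed limit or range.

ROBOT

A 6-joint arm with a two-finger parallel gripper is mounted at the origin on the work surface. World frame = base frame: x ahead of the robot, y to its left, z up, the work surface at z = 0. Lengths are in m, angles in degrees, forces in N, time in s.
With the tool pointing down it reaches from about 0.375 to 0.75 m from the base axis. Payload 9 kg.
Tool frame: the origin (TCP) lies where the fingers leave the gripper's body, on its centre line; the fingertips stand 73 mm ahead of it and the grasp point (between the pads) lies 54 mm ahead of it (robot.tip_reach is the distance from the TCP to the fingertips, in m); z points along the fingers, y is the line along which they close (so a half turn about z gives the same grasp; the last joint's range is limited). The gripper opens to 85 mm and grips with 20 to 120 N. Pads are 22 mm wide; open, the fingers measure 114 mm over their backs; the gripper's body (76 mm by 85 mm) begins 54 mm behind the grasp point. The pads swing forward as they close: fully open they stand 13 mm farther back than shut.
Start: joints at [-88.218, 5.964, 5.575, 89.605, 0, 77.527], TCP at [0.148, -0.582, 0.304] pointing down, gripper open.
Joint ranges: [-171.21, 171.21], [-48.23, 106.86], [-62.78, 66.21], [-105.2, 120.99], [-86.42, 89.51], [-180, 180]. Speed limits (degrees/s): [127.2, 127.2, 147.25, 180, 180, 180].

INTERFACE

Orientations are given as [roll, pitch, yaw] about the fixed x, y, z axes, in that order (R = Rz(yaw) Ry(pitch) Rx(roll)).
In Python, from plant import robot gives the robot as it stands. Calls block until the motion is done:
- robot.move_pose(position, orientation): joint-space move of the TCP to a pose.
- robot.line_to(position, vel=0.15, rotation=None, guard=None): straight line of the TCP; rotation=None keeps the orientation; vel is the mean speed in m/s. With guard (N) it stops when the force on the tool has changed by that much, and returns True; else False.
- robot.goto_joints(angles): joint-space move.
- robot.set_gripper(opening): finger opening in m; the grip force is fixed at half the most; returns when the fingers have stopped.
- robot.pause(seconds).
- robot.ik(position, orientation): joint angles nearest the present ones, or None.
- robot.observe(): the state.
- robot.grab_frame(name): name is "scene" or "top"; returns the picture (400x640x3 uint8, blue, green, red); there is no depth.
- robot.get_calibration(name): a dict with "vertical_fov" (degrees; the focal length in pixels is half the picture's height over the tangent of half this angle, whatever the lens; pixels are square), "cx", "cy" (the principal point, pixels), "rvec" (rotation vector, rad) and "tvec" (3), from world to camera coordinates, as OpenCV has them. Camera axes: x right, y down, z forward; pixel columns grow to the right and rows downward; lengths in m; the calibration is good to about 2 mm. A picture is of the moment at which its call begins. get_calibration takes no time and is no camera call.
A pose or a line that the arm cannot do raises robot.IKError and nothing moves.
- robot.job_done(): hands the job in; it is judged then, once.
The state is a dict: "time": time; "q": joint angles; "qvel": joint speeds; "joint_torque": joint torques, N m; "tool_pos": TCP position; "tcp_rot": TCP orientation; "ft_force": force on the tool from outside, world axes, zero at the start; "torque": the same for the moment, N m; "gripper_width": finger opening in m; "gripper_force": force on a finger pad.
Only numpy, scipy, OpenCV 4.12 (cv2) and the standard library are available. Lean on these libraries where they do the work, as an engineer would, in place of code of your own. Each camera call takes 0.05 s, during which the arm holds its last target. There are 200 camera calls.

## Working session

There is one attempt and no reset: what is moved stays moved. The work goes in short steps, each a Python script; the robot and the scene stay as the last script left them, time stands still between calls to the robot, and variables do not carry over. Pictures are saved under pics/ and viewed, at most 10 in all, crops included, and the job is handed in when it is done.

```bash
mkdir -p pics; python3 - <<'E'
from plant import robot
import cv2
for n in("scene","top"):
    cv2.imwrite(f"pics/{n}0.png",robot.grab_frame(n)); print(n,robot.get_calibration(n))
o=robot.observe();print(o["time"],o["tool_pos"],o["tcp_rot"],o["gripper_width"],robot.tip_reach)
E
```

```text
scene {'vertical_fov': 53.864722660106814, 'cx': 318.16645598058494, 'cy': 196.05758766345247, 'rvec': array([ 1.07552706,  2.30504507, -1.09094399]), 'tvec': array([ 0.37420788, -0.18330999,  1.60652019])}
top {'vertical_fov': 51.748211767466174, 'cx': 311.4543561982601, 'cy': 197.96740966983694, 'rvec': array([ 2.15329568, -2.10130784,  0.18733785]), 'tvec': array([0.00190567, 0.59305336, 0.9921013 ])}
0.1 [ 0.14774459 -0.58130951  0.30321113] [-1.79933653e+02 -1.59968758e-02  1.42538082e+01] 0.08547498658334378 0.0726
```

View pics/scene0.png

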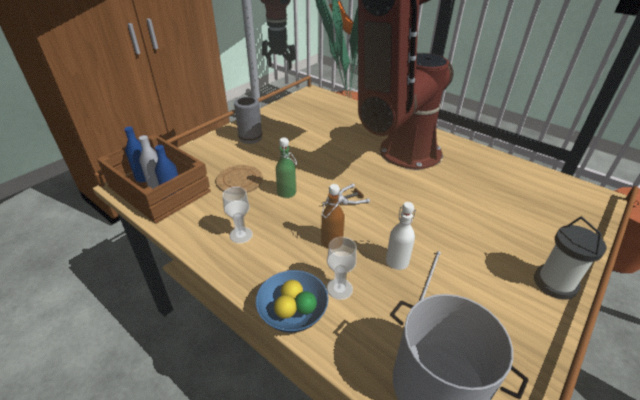

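View pics/top0.png

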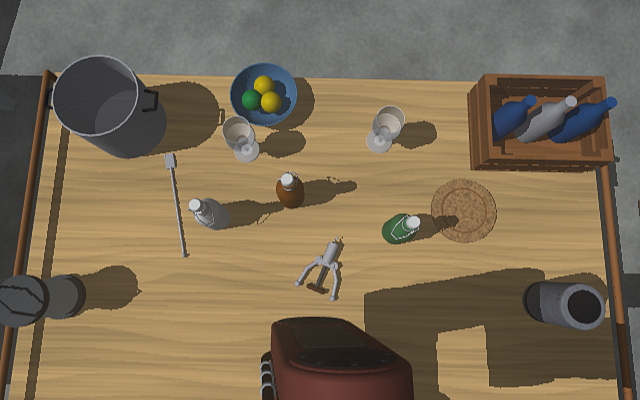

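The top view shows the green stopper at about (412,222), and the scene view at about (285,143). The nearest neighbours are the corkscrew, the amber bottle, the trivet and a glass. Next I triangulate the stopper from its white blob in each view.

```bash
cat > h.py <<'E'
import numpy as np,cv2
from plant import robot
def P(n):
    c=robot.get_calibration(n);f=200/np.tan(np.radians(c["vertical_fov"]/2))
    K=np.array([[f,0,c["cx"]],[0,f,c["cy"]],[0,0,1]])
    R=cv2.Rodrigues(c["rvec"])[0];return K,R,c["tvec"].reshape(3)
def proj(n,X):
    K,R,t=P(n);u=K@(R@np.asarray(X,float)+t);return u[:2]/u[2]
def tri(a,b):
    M=[]
    for n in("scene","top"):
        K,R,t=P(n);M.append(K@np.c_[R,t])
    x=cv2.triangulatePoints(M[0],M[1],np.array(a,float),np.array(b,float)).ravel();return x[:3]/x[3]
def plane(n,uv,z):
    K,R,t=P(n);d=R.T@np.linalg.inv(K)@np.array([*uv,1.]);c=-R.T@t
    return c+d*(z-c[2])/d[2]
def white(img,seed,r=14):
    u,v=seed;s=cv2.cvtColor(img,cv2.COLOR_BGR2HSV)[v-r:v+r,u-r:u+r]
    m=((s[...,1]<60)&(s[...,2]>170)).astype(np.uint8)
    k,l,st,ce=cv2.connectedComponentsWithStats(m)
    i=1+np.argmax(st[1:,4]);return ce[i]+[u-r,v-r],st[i]
E
python3 - <<'E'
from h import *
a=cv2.imread("pics/scene0.png");b=cv2.imread("pics/top0.png")
for nm,s,t in(("green",(285,143),(412,222)),("amber",(335,190),(287,179)),("white",(407,210),(195,205))):
    A,sa=white(a,s);B,sb=white(b,t);X=tri(A,B)
    print(nm,A,sa,B,sb,X,proj("scene",X)-A,proj("top",X)-B, plane("top",B,.213))
print("tcp",proj("scene",[.148,-.581,.303]),proj("top",[.148,-.581,.303]))
for n,uv in(("glass b foot",(379,143)),("glass a foot",(246,150)),("trivet",(464,210))):print(n,plane("top",uv,0))
for n,uv in(("glass rim",(389,120)),):print(n,plane("top",uv,.165))
A=cv2.resize(a[110:210,220:380],None,fx=5,fy=5);cv2.imwrite("pics/c1.png",A[:, :800])
B=cv2.resize(b[180:260,360:460],None,fx=6,fy=6,interpolation=0);cv2.imwrite("pics/c2.png",B)
E
```

```text
green [284.56862745 141.17647059] [ 9  9  9  8 51] [413.09322034 221.47457627] [  9   8  13  12 118] [ 0.51840136 -0.20066772  0.2071652 ] [-0.60149717 -0.159846  ] [-0.68566916  0.49769948] [ 0.51876135 -0.20072019  0.213     ]
amber [334.76056338 187.91549296] [ 8  8 11 10 71] [285.98058252 178.63106796] [  6   9  14  11 103] [0.60606745 0.07282458 0.20663602] [-0.33546001 -0.04366505] [-0.32890876  0.20589217] [0.60509945 0.07168847 0.213     ]
white [409.25547445 210.91240876] [ 10   6  12  22 137] [193.84158416 204.06930693] [  7   8  12  11 101] [0.54693285 0.27190494 0.1962362 ] [-0.3634118   0.00963012] [-0.34911648  0.17893105] [0.54470807 0.26626594 0.213     ]
tcp [277.9821994   53.35305118] [648.41647526 432.32904355]
glass b foot [ 0.75922928 -0.16397655  0.        ]
glass a foot [0.73054365 0.19792013 0.        ]
trivet [ 0.57981059 -0.3883661   0.        ]
glass rim [ 0.76220286 -0.16074854  0.165     ]
```

View pics/c1.png

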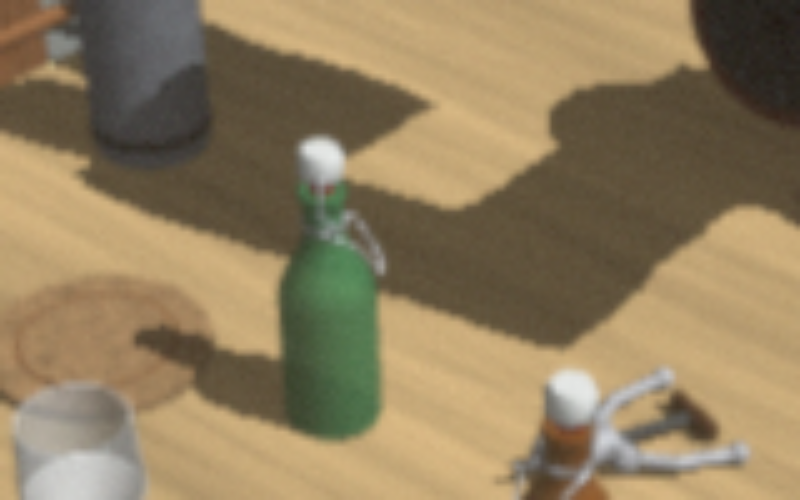

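View pics/c2.png

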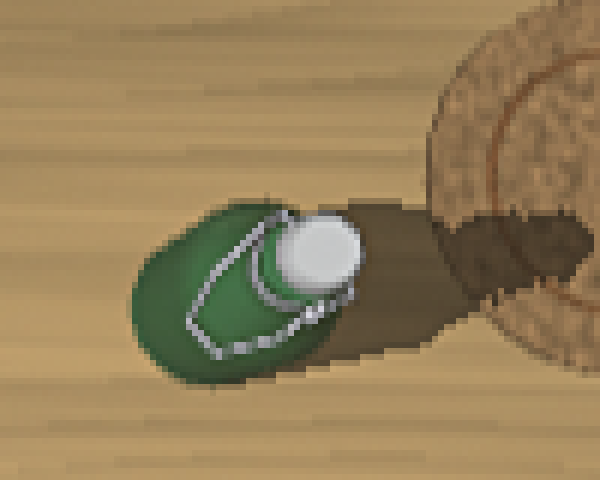

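The triangulated stopper is at (0.518,-0.201), with its height consistent with 0.205–0.216. I shut the gripper, rise, go above it and look.

```bash
python3 - <<'E'
from h import *
robot.set_gripper(0.0)
o=robot.observe();p=o["tool_pos"];robot.line_to([p[0],p[1],.38],vel=.2)
rot=[180,0,14.25+66.9]
best=None
for y in range(-180,180,15):
    q=robot.ik([.5185,-.2007,.36],[180,0,y])
    if q is not None:
        c=np.abs(np.array(q)-robot.observe()["q"])[1:].max()
        if best is None or c<best[0]: best=(c,y)
print(best)
robot.move_pose([.5185,-.2007,.36],[180,0,best[1]])
robot.line_to([.5185,-.2007,.325],vel=.08);robot.pause(.2)
o=robot.observe();print(o["time"],o["tool_pos"],o["tcp_rot"],o["gripper_width"],o["ft_force"])
a=robot.grab_frame("scene");b=robot.grab_frame("top")
A=cv2.resize(a[80:210,230:350],None,fx=4,fy=4);B=cv2.resize(b[150:280,350:480],None,fx=4,fy=4)
cv2.imwrite("pics/d.png",np.hstack([A,B]))
X=o["tool_pos"]-[0,0,.0726];print(X,(proj("scene",X)-[230,80])*4)
E
```

```text
(np.float64(10.960999167333902), 60)
4.1083 [ 0.51867566 -0.20082725  0.32566056] [1.79943019e+02 6.56953688e-03 6.00003061e+01] -0.00027814270088774 [-0.11785815 -0.00802875  0.03327131]
[ 0.51867566 -0.20082725  0.25306056] [212.76323374 193.55334954]
```

View pics/d.png

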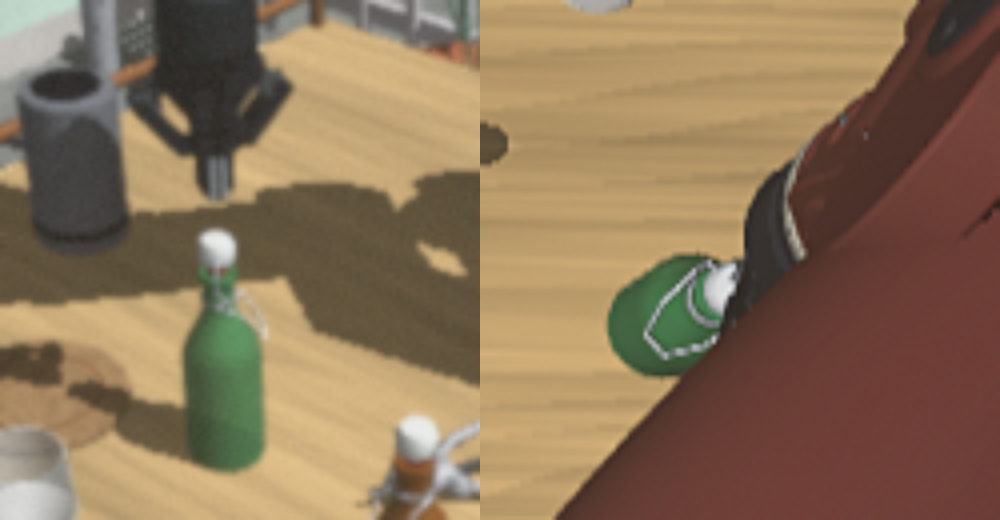

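Crop: the closed fingertips end at (215,197), right over the stopper top at (217,237), with nothing else near. The alignment is good, so I press slowly with a force guard.

```bash
python3 - <<'E'
from h import *
p=robot.observe()["tool_pos"]
robot.line_to([.5185,-.2007,.298],vel=.03)
hit=robot.line_to([.5185,-.2007,.291-.021],vel=.008,guard=15)
o=robot.observe();print(hit,o["time"],o["tool_pos"],o["ft_force"])
robot.pause(.3);o=robot.observe();print(o["tool_pos"],o["ft_force"])
a=robot.grab_frame("scene");cv2.imwrite("pics/e.png",cv2.resize(a[80:210,230:350],None,fx=4,fy=4))
E
```

```text
True 7.6333 [ 0.51869264 -0.20079232  0.27767413] [-1.34828058  0.53440013  4.6389883 ]
[ 0.51866207 -0.20078766  0.27764945] [-0.65118544  1.02289469  4.66995514]
```

View pics/e.png

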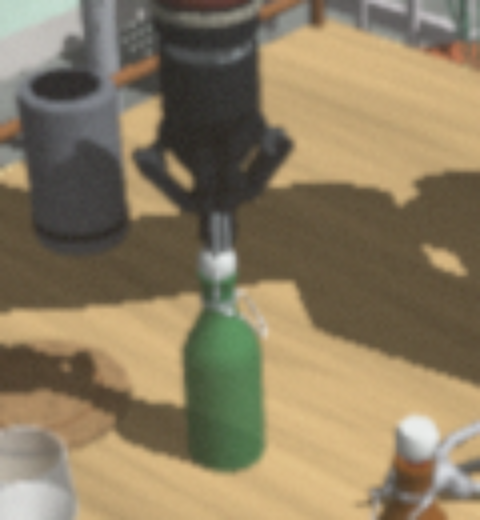

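The fingertips stopped at z = 0.205 against the hard stop, so the stopper is home. The bottle still stands in the same place. Now I withdraw and check.

```bash
python3 - <<'E'
from h import *
robot.line_to([.5186,-.2007,.31],vel=.03)
robot.line_to([.5186,-.2007,.385],vel=.12);robot.pause(.5)
o=robot.observe();print(o["time"],o["tool_pos"],o["ft_force"])
a=robot.grab_frame("scene");cv2.imwrite("pics/f.png",cv2.resize(a[80:280,220:440],None,fx=3,fy=3))
E
```

```text
10.4917 [ 0.51857588 -0.20068444  0.38489546] [-0.38156605  0.28845755  0.37925228]
```

View pics/f.png

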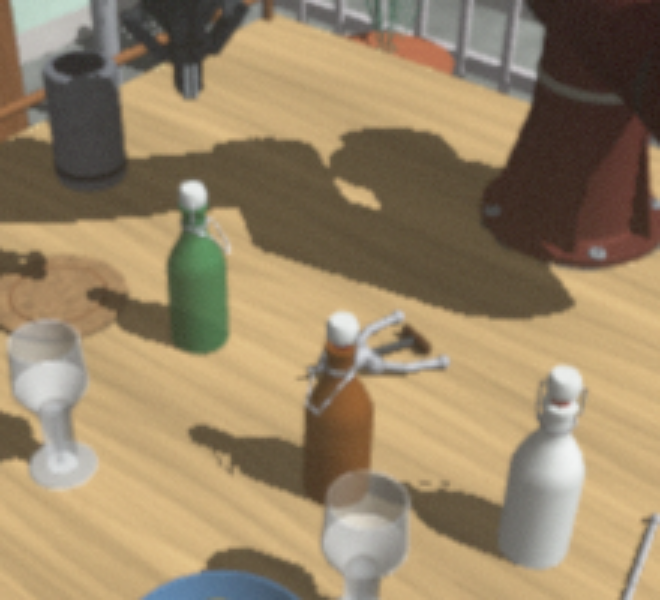

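The green stopper at (192,195) now sits lower, with its red seal hidden. The bottle is upright and everything else is where it was.

```bash
python3 -c "
from plant import robot
print(robot.job_done())"
```

```text
the job is handed in; nothing more can be done
None
```

I pressed the green stopper home (fingertips stopped at 0.205 m, its fully-home height), withdrew the grasp point about 12.6 cm, and handed the job in at about 10.5 s; the last picture shows the bottle upright and nothing in view disturbed, but no verdict was returned.

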